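# Load the firing tray

### The job

Load the firing tray for the furnace: stand the three hollow crucibles upright inside the ring holders that match their sizes (largest in the largest ring, and so on) and lay the hollow boat flat, open side up, inside the oblong frame, everything resting on the tray floor. Set each down gently, do not drop it: the ceramic is brittle. Leave the two solid pieces of the same outside shape, the round prop and the oblong block, where they are.

Things in the scene. Friction and masses are not known exactly. Their poses are not given: they have to be found in the camera images.
- crucible_large_mid (a point): Centre (half-way up, on the axis) of the large crucible: a white ceramic cup open at the top, outer diameter 60 mm, 60 mm tall, wall 4 mm, about 130 g. Loose, stands upright on the table at the start; z is its axis, mouth up.
- crucible_medium_mid (a point): Centre (half-way up, on the axis) of the medium crucible: a white ceramic cup open at the top, outer diameter 46 mm, 50 mm tall, wall 4 mm, about 70 g. Loose, stands upright on the table at the start; z is its axis, mouth up.
- crucible_small_mid (a point): Centre (half-way up, on the axis) of the small crucible: a white ceramic cup open at the top, outer diameter 34 mm, 40 mm tall, wall 4 mm, about 30 g. Loose, stands upright on the table at the start; z is its axis, mouth up.
- boat_mid (a point): Centre (half-way up) of the boat: a white ceramic open-topped trough with a rectangular outline, 80 mm long (its x) by 34 mm wide (its y) by 28 mm tall, wall 4 mm, about 70 g. Loose, lies flat, open side up (z up).
- prop_mid (a point): Centre (half-way up) of the round prop, a look-alike to leave alone: a solid white ceramic cylinder with a closed flat top, diameter 46 mm, 50 mm tall, 280 g, upright (z up).
- block_mid (a point): Centre (half-way up) of the oblong block, a look-alike to leave alone: a solid white ceramic bar with a closed flat top, 80 mm (its x) by 34 mm (its y) by 28 mm tall, 250 g (z up).
- ring_large: Holder for the large crucible: the widest of three low pale rings fixed on the tan firing tray; inner diameter 78 mm, wall 5 mm, 8 mm tall. Origin: ring centre at tray floor level (8 mm above the table), where the crucible stands; z up. Its place among the tray's four varies. The holders stand 2 by 2, 106 mm apart along their x, 100 mm along y; all share the tray's yaw.
- ring_medium: Holder for the medium crucible: the middle-sized of three low pale rings fixed on the tan firing tray; inner diameter 64 mm, wall 5 mm, 8 mm tall. Origin: ring centre at tray floor level (8 mm above the table), where the crucible stands; z up. Its place among the tray's four varies. 
- ring_small: Holder for the small crucible: the narrowest of three low pale rings fixed on the tan firing tray; inner diameter 52 mm, wall 5 mm, 8 mm tall. Origin: ring centre at tray floor level (8 mm above the table), where the crucible stands; z up. Its place among the tray's four varies. 
- frame_boat: Holder for the boat: a low pale rectangular frame fixed on the tan firing tray, inside 98 mm (its x) by 52 mm (its y), wall 5 mm, 8 mm tall. Origin: centre of the frame at the level of the tray floor (8 mm above the table); x along its length, z up. The fixed tray is 240 (x) by 220 mm, its rim 16 mm above the table.
There are look-alikes about, which are no part of the job. Leave any purple or red look-alike of the part that bears boat_mid alone. Leave any red look-alike of the part that bears crucible_large_mid alone.

How it is judged:
By the outcome, as a careful person would: the job done as asked, in the order asked, and still so for the second after the job is handed in, with the robot touching nothing.
It also fails if it takes over 118 s, if anything falls off the work surface, if the arm or the gripper's body presses on something with over 40 N, if the wrist force passes 120 N, or if a joint passes its speed limit or range.

### The arm

A 6-joint arm with a two-finger parallel gripper is mounted at the origin on the work surface. World frame = base frame: x ahead of the robot, y to its left, z up, the work surface at z = 0. Lengths are in m, angles in rad, forces in N, time in s.
With the tool pointing down it reaches from about 0.3 to 1 m from the base axis. Payload 5.1 kg.
Tool frame: the origin (TCP) lies midway between the tips of the shut fingers; the grasp point (between the pads) lies 19 mm behind it; z points along the fingers, y is the line along which they close (so a half turn about z gives the same grasp; the last joint's range is limited). The gripper opens to 95 mm and grips with 3 to 60 N. Pads are 20 mm wide; open, the fingers measure 119 mm over their backs; the gripper's body (75 mm by 180 mm) begins 59 mm behind the grasp point.
Start: joints at [-1.28, 0.124, 1.65, -0, 1.367, -0.083], TCP at [0.237, -0.605, 0.215] pointing down, gripper open.
Joint ranges: [-2.61, 2.61], [-1.02, 2.33], [0.03, 2.71], [-1.35, 4.49], [0.32, 2.68], [-2.91, 2.91]. Speed limits (rad/s): [2.57, 2.57, 3.14, 3.14, 3.14, 3.14].

### API

Orientations are given as a rotation vector (axis times angle).
In Python, from workcell import get_obs, read_camera, camera_params, job_done, search_frame, masks_of, mark_of gives the robot as it stands. The module is installed in compiled form; this text tells all that it offers.
- The arm moves only by the tool move_arm, never from a script. Its argument "steps" is one flat list of numbers, 7 for each row, row after row: the turn, a rotation vector about the world's x, y, z in degrees, then the shift along the world's x, y, z in mm, then the gripper command: -1 is fully open, 1 is shut, values between are in proportion. In form: [ax, ay, az, tx, ty, tz, hand, ax, ay, az, tx, ty, tz, hand, ...]. A call has 1 to 20 rows; each row shifts and turns the commanded pose from where the row before left it; what a row does not reach is not made up. A row lasts 1/12 s, in which the tool goes at most 41.7 mm and 7.16 degrees, less where a joint would pass 70% of its speed; a pose out of reach is approached as far as the arm can. A call is refused whole if a number of a shift passes 41.7 or a number of a turn 7.16, either way. A call with a gripper value outside its range is refused whole. The fingers move at their own pace and stop on an object; "grip_force" is the grip in N (left out, the last holds). Time passes only in rows, so rows that do not move let the fingers close. It gives the time, the measured TCP pose, the force, the opening and the grip force at its end, in the units of the state.
- get_obs(): the state, without advancing time (a new reading comes with each control period).
- read_camera(name): name is "side" or "top" or "wrist"; returns (picture, depth): 400x640x3 uint8, red, green, blue; 400x640 float32, m along the optical axis (not along the pixel's ray), 0 where there is no reading.
- camera_params(name): a dict with "fov_y" (degrees; the focal length in pixels is half the picture's height over the tangent of half this angle, whatever the lens; pixels are square), "cx", "cy" (the principal point, pixels), "dist" ([k1, k2, p1, p2, k3] as OpenCV has them; the pictures are not rectified), "position" and "orientation" of the camera in the world; the wrist camera has in their place "mount" (4x4, takes a point from camera to tool coordinates, whose origin is the TCP and whose axes are the flange's). Camera axes: x right, y down, z forward; pixel columns grow to the right and rows downward; lengths in m; the calibration is good to about 2 mm. A picture is of the moment at which its call begins: read the wrist's pose just before it. camera_params takes no time and is no camera call.
- job_done(): hands the job in; it is judged then, once.
Trained networks look in the newest picture that a camera, given by its name, has taken for a name from the list of things; names that differ only in an ending like _2 or _b are one class to them, and where a whole thing is asked for, a point or a joint stands for the part that bears it (a point fixed in the world has none). Each returns a list of dicts, best first, with "score" (0 to 1); they miss things now and then, are a little off and sometimes report something else, mostly with a low value. They report only what shows in the picture. A call takes as long as a camera call. They do not tell look-alikes from the thing itself.
- search_frame(camera, target): "bbox" ([left, top, width, height] in pixels, round what is visible of it).
- masks_of(camera, target): "region" (400x640 bool, what is visible of it) and "bbox" ([left, top, width, height] in pixels, round what is visible of it).
- mark_of(camera, target): "location" ([row, column] in pixels: a listed point, or the origin of a listed thing).
The state is a dict: "time": time; "qpos": joint angles; "qvel": joint speeds; "tau": joint torques, N m; "position": TCP position; "ee_rot": TCP orientation; "contact_force": force on the tool from outside, world axes, zero at the start; "wrist_torque": the same for the moment, N m; "grip_width": opening from 0.0 (shut) to 1.0 (fully open); "grip_force": force on a finger pad.
Only numpy, scipy, OpenCV 4.12 (cv2) and the standard library are available. Lean on these libraries where they do the work, as an engineer would, in place of code of your own. Each camera call takes 0.05 s, during which the arm holds its last target. There are 200 camera calls.

## Working session

There is one attempt and no reset: what is moved stays moved. The work goes in short steps, Python scripts to look and compute and a tool call to move; the robot and the scene stay as the last step left them, time stands still between calls to the robot, and variables do not carry over. Pictures are saved under pics/ and viewed, at most 14 in all, crops included, and the job is handed in when it is done.

Besides the shell and the picture viewer there is one more tool, called after "Call:" as name(argument=value, ...), one argument or row to a line, values as JSON. move_arm: Moves the arm, as the interface text tells. Its arguments: {"type":"object","properties":{"steps":{"type":"array","items":{"type":"number"}},"grip_force":{"type":"number"}},"required":["steps"]}

```bash
mkdir -p pics
cat > h.py <<'E'
import numpy as np, cv2
from scipy.spatial.transform import Rotation as R
from workcell import *
def K(p): 
    f=200/np.tan(np.radians(p["fov_y"])/2); return np.array([[f,0,p["cx"]],[0,f,p["cy"]],[0,0,1.]])
def pose(name):
    p=camera_params(name)
    if "mount" in p:
        o=get_obs(); T=np.eye(4); T[:3,:3]=R.from_rotvec(o["ee_rot"]).as_matrix(); T[:3,3]=o["position"]
        return p,T@np.array(p["mount"])
    T=np.eye(4); q=np.array(p["orientation"],float)
    T[:3,:3]=q if q.shape==(3,3) else (R.from_rotvec(q) if q.size==3 else R.from_quat(q)).as_matrix(); T[:3,3]=p["position"]; return p,T
def ray(p,T,uv):
    n=cv2.undistortPoints(np.array(uv,float).reshape(-1,1,2),K(p),np.array(p["dist"],float)).reshape(-1,2)
    return np.c_[n,np.ones(len(n))]
def on_plane(p,T,uv,z):
    d=ray(p,T,uv)@T[:3,:3].T; return T[:3,3]+d*((z-T[2,3])/d[:,2])[:,None]
def cloud(p,T,depth):
    v,u=np.mgrid[:400,:640]; r=ray(p,T,np.c_[u.ravel(),v.ravel()])
    return ((r*depth.reshape(-1,1))@T[:3,:3].T+T[:3,3]).reshape(400,640,3)
E
python3 - <<'E'
from h import *
for n in ["top","side"]:
    p,T=pose(n); print(n,p); im,d=read_camera(n); cv2.imwrite(f"pics/{n}0.png",im[:,:,::-1]); np.save(n+"0.npy",d)
    for t in ["crucible_large_mid","crucible_medium_mid","crucible_small_mid","boat_mid","prop_mid","block_mid","ring_large","ring_medium","ring_small","frame_boat"]:
        for m in mark_of(n,t)[:4]:
            r,c=m["location"]; print(t,round(m["score"],2),np.round([c,r]),end=" ")
            print(np.round(on_plane(p,T,[[c,r]],0.025 if "mid" in t else .008)[0],3))
print(get_obs()["ee_rot"],get_obs()["time"],camera_params("wrist"))
E
```

```text
top {'fov_y': 49.88741901903438, 'cx': 314.5868596047395, 'cy': 196.7496375747828, 'dist': array([0.00857843, 0.        , 0.        , 0.        , 0.        ]), 'position': array([ 0.31641422, -0.01877314,  1.0087382 ]), 'orientation': array([-2.00405128,  2.21393212, -0.23091211])}
crucible_large_mid 0.97 [407. 157.] [ 0.604 -0.263  0.025]
crucible_large_mid 0.61 [414. 120.] [ 0.695 -0.293  0.025]
crucible_large_mid 0.53 [244. 192.] [0.556 0.128 0.025]
crucible_large_mid 0.52 [470. 208.] [ 0.466 -0.39   0.025]
crucible_medium_mid 0.96 [338. 170.] [ 0.587 -0.097  0.025]
crucible_small_mid 0.7 [406. 160.] [ 0.594 -0.259  0.025]
crucible_small_mid 0.65 [407. 220.] [ 0.453 -0.242  0.025]
boat_mid 0.78 [407. 277.] [ 0.324 -0.223  0.025]
boat_mid 0.71 [353. 281.] [ 0.328 -0.102  0.025]
boat_mid 0.56 [346. 236.] [ 0.43  -0.098  0.025]
prop_mid 0.84 [461. 170.] [ 0.558 -0.385  0.025]
block_mid 0.94 [468. 208.] [ 0.465 -0.386  0.025]
block_mid 0.73 [202. 176.] [0.606 0.225 0.025]
ring_large 0.56 [223. 229.] [0.476 0.186 0.008]
ring_medium 0.71 [186. 217.] [0.513 0.273 0.008]
ring_small 0.64 [
[... 897 characters left out ...]
ng_medium 0.59 [234. 325.] [0.514 0.278 0.008]
ring_small 0.7 [256. 258.] [0.565 0.141 0.008]
frame_boat 0.56 [214. 280.] [0.607 0.227 0.008]
[3.08682175e+00 5.83739501e-01 4.55220792e-07] 1.1 {'fov_y': 58.05218048345791, 'cx': 324.0064860903278, 'cy': 201.06046084352815, 'dist': array([0.00864702, 0.        , 0.        , 0.        , 0.        ]), 'mount': array([[-7.47960637e-04, -9.71512049e-01, -2.36988984e-01,
         6.60945774e-02],
       [ 9.99999528e-01, -5.79716283e-04, -7.79609783e-04,
        -9.64078575e-04],
       [ 6.20013925e-04, -2.36989455e-01,  9.71512025e-01,
        -1.69973724e-01],
       [ 0.00000000e+00,  0.00000000e+00,  0.00000000e+00,
         1.00000000e+00]])}
```

Run:
```python
import cv2
t=cv2.imread("pics/top0.png");cv2.imwrite("pics/top0c.png",cv2.resize(t[80:330,150:520],(800,540),interpolation=cv2.INTER_CUBIC))
```

```text
(no output)
```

View pics/top0c.png

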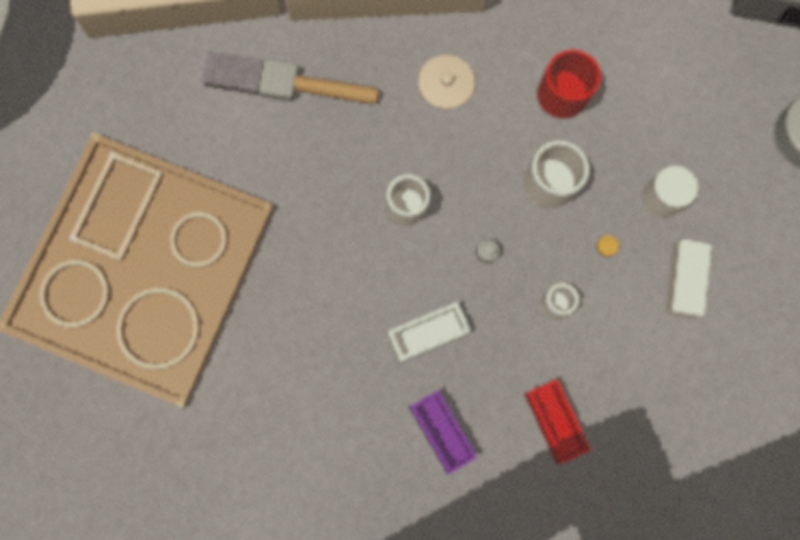

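View pics/side0.png

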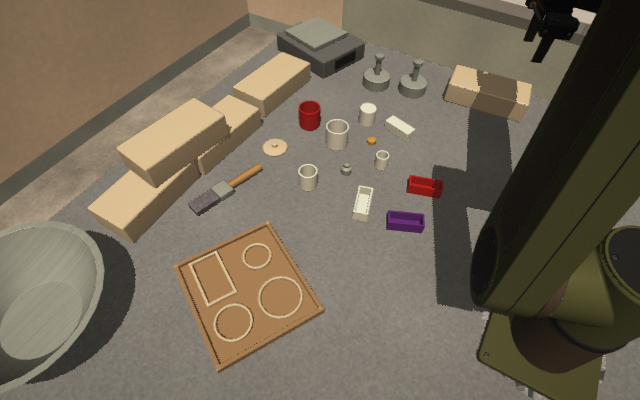

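```bash
cat > m.py <<'E'
from h import *
from scipy.optimize import least_squares
A={"large":(.60,-.262,.03,.06),"medium":(.58,-.095,.023,.05),"small":(.455,-.24,.017,.04)}
for n in ["top","side"]:
    p,T=pose(n); P=cloud(p,T,np.load(n+"0.npy")); im=cv2.imread(f"pics/{n}0.png")
    for k,(x,y,r,h) in A.items():
        m=(np.hypot(P[...,0]-x,P[...,1]-y)<r+.02)&(abs(P[...,2]-h)<.006)
        q=P[m]; (s)=least_squares(lambda c:np.hypot(q[:,0]-c[0],q[:,1]-c[1])-(r-.002),[x,y],loss="soft_l1",f_scale=.002)
        print(n,k,m.sum(),np.round(s.x,4),"rms",np.round(np.sqrt(np.mean(s.fun**2)),4),"z",np.round(np.median(q[:,2]),4))
    m=(np.hypot(P[...,0]-.432,P[...,1]+.096)<.055)&(P[...,2]>.02)&(P[...,2]<.04)
    q=P[m]; (c,s,a)=cv2.minAreaRect((q[:,:2]*1000).astype(np.float32)); print(n,"boat",m.sum(),np.round(c,1),np.round(s,1),round(a,1),np.median(q[:,2]))
    # tray by tan colour
    hsv=cv2.cvtColor(im,cv2.COLOR_BGR2HSV)
    m=(np.hypot(P[...,0]-.54,P[...,1]-.207)<.19)&(P[...,2]>.003)&(P[...,2]<.03)&(hsv[...,1]>60)
    q=P[m]; (c,s,a)=cv2.minAreaRect((q[:,:2]*1000).astype(np.float32)); print(n,"tray",m.sum(),np.round(c,1),np.round(s,1),round(a,1),np.median(q[:,2]))
M={"frame":[(.607,.228),(.607,.227)],"small":[(.561,.136),(.565,.141)],"medium":[(.513,.273),(.514,.278)],"large":[(.476,.186),(.474,.187)]}
L={"frame":(-53,50),"small":(-53,-50),"medium":(53,50),"large":(53,-50)}
ks=list(M); mm=np.array([np.mean(M[k],0) for k in ks])*1000; ll=np.array([L[k] for k in ks])
best=None
for sg in (1,-1):
    l=ll*[1,sg]
    f=lambda v:(l@np.array([[np.cos(v[2]),np.sin(v[2])],[-np.sin(v[2]),np.cos(v[2])]])+v[:2]-mm).ravel()
    for a0 in range(0,360,90):
        s=least_squares(f,[540,207,np.radians(a0)])
        if best is None or s.cost<best[0].cost: best=(s,f)
s,f=best; print("tray fit",np.round(s.x[:2],1),np.degrees(s.x[2])); print(dict(zip(ks,np.round(f(s.x).reshape(-1,2)+mm,1).tolist())),"res",np.round(f(s.x),1))
o=get_obs(); print(o["position"],R.from_rotvec(o["ee_rot"]).as_matrix().round(3).tolist(),o["time"],o["grip_width"])
E
python3 m.py
```

```text
top large 171 [ 0.5914 -0.258 ] rms 0.0013 z 0.0599
top medium 113 [ 0.5801 -0.0949] rms 0.0013 z 0.0508
top small 87 [ 0.4542 -0.2445] rms 0.0014 z 0.04
top boat 196 [ 435.7 -102. ] [34.2 80.1] 17.0 0.028651566970836317
top tray 9289 [541.7 205.4] [222.2 244.5] 62.2 0.00977469389910035
side large 122 [ 0.5942 -0.2569] rms 0.0015 z 0.0579
side medium 112 [ 0.5827 -0.0931] rms 0.0014 z 0.0478
side small 73 [ 0.4565 -0.2435] rms 0.0014 z 0.0381
side boat 182 [ 438.  -101.2] [33.8 82.9] 17.2 0.026273199185309237
side tray 12696 [542.2 206.3] [219.6 243. ] 62.0 0.00759899863816349
tray fit [539.6 207. ] 153.550774343648
{'frame': [609.3, 228.2], 'small': [564.8, 138.6], 'medium': [514.4, 275.4], 'large': [469.9, 185.8]} res [ 2.3  0.7  1.8  0.1  0.9 -0.1 -5.1 -0.7]
[ 0.2373202  -0.60512941  0.21468861] [[0.931, 0.365, 0.0], [0.365, -0.931, -0.0], [-0.0, 0.0, -1.0]] 1.1 1.000551560806983
```

Call:
move_arm(
  steps=[0,0,0,25.4,24.8,0,-1,0,0,0,25.4,24.8,0,-1,0,0,0,25.4,24.8,0,-1,0,0,0,25.4,24.8,0,-1,0,0,0,25.4,24.8,0,-1,0,0,0,25.4,24.8,0,-1,0,0,0,25.4,24.8,0,-1,0,0,0,25.4,24.8,0,-1,0,0,0,25.4,24.8,0,-1,0,0,0,25.4,24.8,0,-1,0,0,0,25.4,24.8,0,-1,0,0,0,25.4,24.8,0,-1,0,0,0,25.4,24.8,0,-1,0,0,0,25.4,24.8,0,-1,0,0,0,0,0,-30,-1,0,0,0,0,0,-30,-1,0,0,0,0,0,0,-1,0,0,0,0,0,0,-1],
  grip_force=12,
)

```text
time: 2.6
position: [0.5916, -0.257, 0.1524]
ee_rot: [-3.084, -0.584, 0.006]
contact_force: [-0.2, -0.2, 1.1]
grip_width: 0.996
grip_force: 0.0
```

```bash
cat > w.py <<'E'
import sys
from h import *
def cup(x,y,r,h,name="wrist",save=None):
    p,T=pose(name); im,d=read_camera(name)
    if save: cv2.imwrite(save,im[:,:,::-1])
    P=cloud(p,T,d)
    m=(np.hypot(P[...,0]-x,P[...,1]-y)<r+.02)&(abs(P[...,2]-h)<.006)&(d>0); q=P[m]
    if m.sum()<20: print("few",m.sum()); return
    s=least_squares(lambda c:np.hypot(q[:,0]-c[0],q[:,1]-c[1])-(r-.002),[x,y],loss="soft_l1",f_scale=.002)
    print(name,m.sum(),np.round(s.x,4),"rms",np.round(np.sqrt(np.mean(s.fun**2)),4),"z",np.round(np.median(q[:,2]),4),"pos",get_obs()["position"].round(4))
from scipy.optimize import least_squares
a=sys.argv; cup(*map(float,a[1:5]),*a[5:])
E
python3 w.py .593 -.2575 .03 .06 wrist pics/w1.png
```

```text
wrist 1389 [ 0.5941 -0.2575] rms 0.0013 z 0.0596 pos [ 0.5928 -0.258   0.1549]
```

View pics/w1.png

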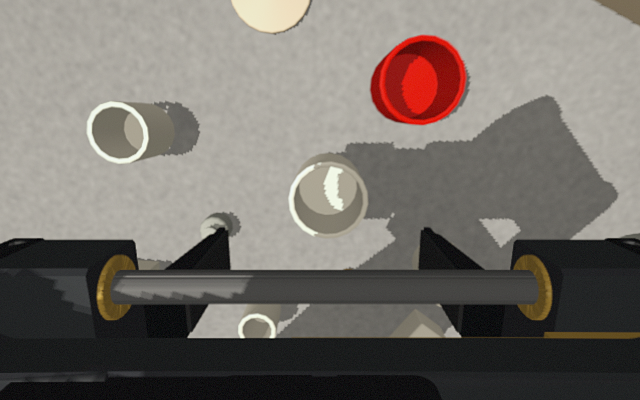

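The wrist view shows the white large crucible (px 328,200), centred between the fingers (columns 228 to 425), with the red one off to the upper right. Next: descend and grip.

Call:
move_arm(
  steps=[0,0,0,1,0.5,-30,-1,0,0,0,0,0,-30,-1,0,0,0,0,0,-30,-1,0,0,0,0,0,-25,-1,0,0,0,0,0,-16,-1,0,0,0,0,0,0,-1,0,0,0,0,0,0,0.4,0,0,0,0,0,0,0.4,0,0,0,0,0,0,0.4,0,0,0,0,0,0,0.4,0,0,0,0,0,0,0.4,0,0,0,0,0,0,0.4],
  grip_force=12,
)

```text
time: 3.65
position: [0.5944, -0.2577, 0.0247]
ee_rot: [3.086, 0.584, 0.002]
contact_force: [-0.3, -0.8, 1.2]
grip_width: 0.635
grip_force: 1.5
```

Call:
move_arm(
  steps=[0,0,0,0,0,0,1,0,0,0,0,0,0,1,0,0,0,0,0,0,1,0,0,0,0,0,10,1,0,0,0,0,0,25,1,0,0,0,0,0,35,1,0,0,0,0,0,30,1,0,0,0,0,0,0,1],
  grip_force=12,
)

```text
time: 4.32
position: [0.5977, -0.2592, 0.1318]
ee_rot: [3.08, 0.582, 0.015]
contact_force: [2.0, -0.8, -0.5]
grip_width: 0.624
grip_force: 12.0
```

Call:
move_arm(
  steps=[0,0,0,-4,15.7,0,1,0,0,0,-8.7,31.7,0,1,0,0,0,-8.7,31.7,0,1,0,0,0,-8.7,31.7,0,1,0,0,0,-8.7,31.7,0,1,0,0,0,-8.7,31.7,0,1,0,0,0,-8.7,31.7,0,1,0,0,0,-8.7,31.7,0,1,0,0,0,-8.7,31.7,0,1,0,0,0,-8.7,31.7,0,1,0,0,0,-8.7,31.7,0,1,0,0,0,-8.7,31.7,0,1,0,0,0,-8.7,31.7,0,1,0,0,0,-8.7,31.7,0,1,0,0,0,-4.7,16,0,1,0,0,0,0,0,0,1,0,0,0,0,0,0,1],
)

```text
time: 5.73
position: [0.4702, 0.1868, 0.1219]
ee_rot: [3.086, 0.587, -0.005]
contact_force: [-0.5, -0.1, -1.0]
grip_width: 0.624
grip_force: 12.0
```

Check the hold and the ring beneath with the cameras before lowering.

```bash
python3 w.py .472 .186 .03 .157 top pics/t1.png
python3 - <<'E'
from h import *
p,T=pose("wrist"); im,d=read_camera("wrist"); cv2.imwrite("pics/w2.png",im[:,:,::-1])
p2,T2=pose("side"); i2,_=read_camera("side")
cv2.imwrite("pics/j2.png",cv2.resize(np.hstack([im,i2])[:,:,::-1],(800,250)))
P=cloud(p,T,d); hsv=cv2.cvtColor(im,cv2.COLOR_RGB2HSV)
m=(np.hypot(P[...,0]-.472,P[...,1]-.186)<.06)&(d>0); print("z hist",np.histogram(P[m][:,2],bins=np.arange(0,.2,.01)))
for t in ["ring_large","ring_medium","ring_small","frame_boat"]:
    for x in mark_of("wrist",t)[:2]:
        r,c=x["location"]; print(t,round(x["score"],2),(c,r),on_plane(p,T,[[c,r]],.008)[0].round(4))
print(get_obs()["position"])
E
```

```text
few 18
z hist (array([8560, 1454,    0,    0,    0,    0,    0,    0,    0,    7, 4200,
        590,  780, 1479, 2177, 4855,  742,  735,  589]), array([0.  , 0.01, 0.02, 0.03, 0.04, 0.05, 0.06, 0.07, 0.08, 0.09, 0.1 ,
       0.11, 0.12, 0.13, 0.14, 0.15, 0.16, 0.17, 0.18, 0.19]))
[0.47237169 0.18555055 0.12356474]
```

View pics/j2.png

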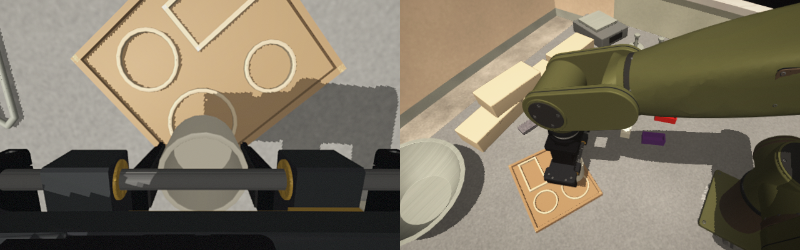

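The cup is held upright over the large ring. I'll fit the rings from the wrist cloud to pin down the tray pose.

```bash
cat > rings.py <<'E'
from h import *
from scipy.optimize import least_squares
p,T=pose("wrist"); im,d=read_camera("wrist"); P=cloud(p,T,d); s=cv2.cvtColor(im,cv2.COLOR_RGB2HSV)[...,1]
for k,x,y,r in [("large",.472,.186,.0415),("medium",.516,.275,.0345),("small",.565,.138,.0285)]:
    m=(abs(np.hypot(P[...,0]-x,P[...,1]-y)-r)<.009)&(abs(P[...,2]-.016)<.005)&(d>0)&(s<75); q=P[m]
    f=least_squares(lambda c:np.hypot(q[:,0]-c[0],q[:,1]-c[1])-r,[x,y],loss="soft_l1",f_scale=.002)
    print(k,m.sum(),f.x.round(4),"rms",np.sqrt(np.mean(f.fun**2)).round(4),"z",np.median(q[:,2]).round(4))
E
python3 rings.py
```

```text
large 1216 [0.4715 0.1882] rms 0.0014 z 0.0158
medium 2129 [0.5187 0.276 ] rms 0.0015 z 0.0156
small 1753 [0.5649 0.1389] rms 0.0015 z 0.0155
```

Call:
move_arm(
  steps=[0,0,0,-0.5,2,-20,1,0,0,0,0,0,-25,1,0,0,0,0,0,-20,1,0,0,0,0,0,-12,1,0,0,0,0,0,-6,1,0,0,0,0,0,-2,1,0,0,0,0,0,0,1,0,0,0,0,0,0,1,0,0,0,0,0,0,1],
)

```text
time: 6.88
position: [0.4728, 0.1887, 0.0401]
ee_rot: [-3.087, -0.584, -0.004]
contact_force: [0.3, 1.4, -2.0]
grip_width: 0.623
grip_force: 12.0
```

Call:
move_arm(
  steps=[0,0,0,0,0,-2,1,0,0,0,0,0,-1.5,1,0,0,0,0,0,-1,1,0,0,0,0,0,-1,1,0,0,0,0,0,-0.5,1,0,0,0,0,0,0,1,0,0,0,0,0,0,1],
)

```text
time: 7.47
position: [0.4716, 0.1884, 0.0326]
ee_rot: [-3.087, -0.584, -0.0]
contact_force: [-0.1, 0.4, -1.1]
grip_width: 0.629
grip_force: 12.0
```

Call:
move_arm(
  steps=[0,0,0,0,0,-0.5,1,0,0,0,0,0,-0.5,1,0,0,0,0,0,0,1,0,0,0,0,0,0,1],
)

```text
time: 7.8
position: [0.4717, 0.1884, 0.0326]
ee_rot: [3.087, 0.584, -0.001]
contact_force: [-3.2, -0.8, 6.1]
grip_width: 0.623
grip_force: 12.0
```

Contact felt. Release and rise.

Call:
move_arm(
  steps=[0,0,0,0,0,0,-0.3,0,0,0,0,0,0,-0.56,0,0,0,0,0,0,-0.56,0,0,0,0,0,0,-0.56,0,0,0,0,0,10,-0.56,0,0,0,0,0,20,-0.56,0,0,0,0,0,35,-0.56,0,0,0,0,0,35,-0.56,0,0,0,9,-20,25,-0.56,0,0,0,10,-28,0,-0.56,0,0,0,10,-28,0,-0.4,0,0,0,10,-28,0,-0.4,0,0,0,10,-28,0,-0.4,0,0,0,10,-28,0,-0.4,0,0,0,10,-28,0,-0.4,0,0,0,10,-28,0,-0.4,0,0,0,10,-28,0,-0.4,0,0,0,10,-28,0,-0.4,0,0,0,11,-10,0,-0.4],
)

```text
time: 9.38
position: [0.582, -0.097, 0.1575]
ee_rot: [3.086, 0.579, 0.001]
contact_force: [0.9, -0.6, -0.1]
grip_width: 0.699
grip_force: 0.0
```

```bash
python3 - <<'E'
from workcell import get_obs
print(get_obs()["position"],get_obs()["grip_width"])
E
python3 w.py .4717 .188 .03 .068 top;python3 w.py .4717 .188 .03 .068 side; python3 w.py .5815 -.094 .023 .05 wrist
```

```text
[ 0.5819838  -0.09697126  0.1574608 ] 0.6986404456274866
top 172 [0.4688 0.1871] rms 0.0013 z 0.0684 pos [ 0.5837 -0.0974  0.1576]
side 243 [0.4699 0.1892] rms 0.0015 z 0.0663 pos [ 0.5827 -0.0956  0.1574]
wrist 929 [ 0.5829 -0.0939] rms 0.0013 z 0.0496 pos [ 0.5819 -0.0943  0.1571]
```

Call:
move_arm(
  steps=[0,0,0,0.5,1.5,-30,-0.4,0,0,0,0,0,-35,-0.4,0,0,0,0,0,-30,-0.4,0,0,0,0,0,-25,-0.4,0,0,0,0,0,-14,-0.4,0,0,0,0,0,0,-0.4,0,0,0,0,0,0,0.2,0,0,0,0,0,0,1,0,0,0,0,0,0,1,0,0,0,0,0,0,1,0,0,0,0,0,0,1,0,0,0,0,0,0,1,0,0,0,0,0,0,1,0,0,0,0,0,0,1],
  grip_force=10,
)

```text
time: 10.7
position: [0.5839, -0.0926, 0.0251]
ee_rot: [3.085, 0.583, 0.006]
contact_force: [-0.3, 1.4, 7.4]
grip_width: 0.487
grip_force: 10.0
```

Call:
move_arm(
  steps=[0,0,0,0,0,8,1,0,0,0,0,0,25,1,0,0,0,0,0,35,1,0,0,0,0,0,32,1,0,0,0,-2.7,15.4,0,1,0,0,0,-5.4,30.8,0,1,0,0,0,-5.4,30.8,0,1,0,0,0,-5.4,30.8,0,1,0,0,0,-5.4,30.8,0,1,0,0,0,-5.4,30.8,0,1,0,0,0,-5.4,30.8,0,1,0,0,0,-5.4,30.8,0,1,0,0,0,-5.4,30.8,0,1,0,0,0,-5.4,30.8,0,1,0,0,0,-5.4,30.8,0,1,0,0,0,-5.4,30.8,0,1,0,0,0,-2.7,15.4,0,1,0,0,0,0,0,0,1,0,0,0,0,0,0,1],
)

```text
time: 12.28
position: [0.5166, 0.278, 0.1223]
ee_rot: [3.086, 0.587, -0.001]
contact_force: [-0.9, -0.6, -1.3]
grip_width: 0.493
grip_force: 10.0
```

Run:
```python
from workcell import *
read_camera("top");a=[get_obs()["position"] for _ in [read_camera("top") for _ in range(1)]]
import numpy as np
a=[]
for _ in range(4): read_camera("top"); a.append(get_obs()["position"])
print(np.mean(a,0),np.std(a,0))
```

```text
[0.51746438 0.27643133 0.12254493] [8.61772164e-05 3.31499455e-05 6.44217632e-05]
```

Call:
move_arm(
  steps=[0,0,0,1,0,-20,1,0,0,0,0,0,-28,1,0,0,0,0,0,-20,1,0,0,0,0,0,-12,1,0,0,0,0,0,-6,1,0,0,0,0,0,-2,1,0,0,0,0,0,-1,1,0,0,0,0,0,-1,1,0,0,0,0,0,0,1,0,0,0,0,0,0,1],
)

```text
time: 13.42
position: [0.5191, 0.2779, 0.0338]
ee_rot: [-3.086, -0.584, -0.003]
contact_force: [-0.6, -0.2, -0.9]
grip_width: 0.488
grip_force: 10.0
```

Call:
move_arm(
  steps=[0,0,0,0,0,-0.5,1,0,0,0,0,0,-0.5,1,0,0,0,0,0,0,1,0,0,0,0,0,0,1],
)

```text
time: 13.75
position: [0.519, 0.2779, 0.0331]
ee_rot: [-3.087, -0.584, -0.002]
contact_force: [-2.1, -0.7, 6.0]
grip_width: 0.496
grip_force: 10.0
```

Call:
move_arm(
  steps=[0,0,0,0,0,0,0,0,0,0,0,0,0,-0.3,0,0,0,0,0,0,-0.3,0,0,0,0,0,0,-0.3,0,0,0,0,0,10,-0.3,0,0,0,0,0,25,-0.3,0,0,0,0,0,35,-0.3,0,0,0,0,0,40,-0.3,0,0,0,-2,-16,10,-0.3,0,0,0,-4,-33,0,-0.3,0,0,0,-4,-33,0,-0.3,0,0,0,-4,-33,0,-0.3,0,0,0,-4,-33,0,-0.3,0,0,0,-4,-33,0,-0.3,0,0,0,-4,-33,0,-0.3,0,0,0,-4,-33,0,-0.3,0,0,0,-4,-33,0,-0.3],
)

```text
time: 15.17
position: [0.484, -0.004, 0.1525]
ee_rot: [3.086, 0.584, 0.002]
contact_force: [0.3, -0.9, -0.3]
grip_width: 0.652
grip_force: 0.0
```

Call:
move_arm(
  steps=[0,0,0,-4,-33,0,-0.3,0,0,0,-4,-33,0,-0.3,0,0,0,-4,-33,0,-0.3,0,0,0,-4,-33,0,-0.3,0,0,0,-4,-33,0,-0.3,0,0,0,-4,-33,0,-0.3,0,0,0,-4,-33,0,-0.3,0,0,0,-1,-9,0,-0.3,0,0,0,0,0,0,-0.3,0,0,0,0,0,0,-0.3],
  grip_force=8,
)

```text
time: 16.0
position: [0.4553, -0.2423, 0.1519]
ee_rot: [-3.087, -0.582, -0.0]
contact_force: [-0.4, -0.0, -1.6]
grip_width: 0.652
grip_force: 0.0
```

```bash
python3 w.py .518 .277 .023 .058 top;python3 w.py .518 .277 .023 .058 side; python3 w.py .4555 -.244 .017 .04 wrist pics/w3.png;python3 w.py .4555 -.244 .017 .04 wrist
```

```text
top 132 [0.5148 0.2756] rms 0.0013 z 0.0587 pos [ 0.4554 -0.2416  0.1517]
side 212 [0.5161 0.2774] rms 0.0013 z 0.0566 pos [ 0.4554 -0.2413  0.1517]
wrist 628 [ 0.4565 -0.2441] rms 0.0012 z 0.0396 pos [ 0.4555 -0.2412  0.1516]
wrist 629 [ 0.4565 -0.2441] rms 0.0012 z 0.0396 pos [ 0.4556 -0.2412  0.1517]
```

View pics/w3.png

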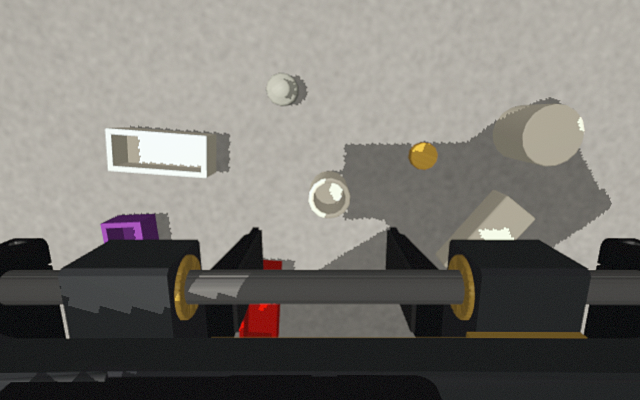

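The small crucible (px 329,197) lies between the fingers; the orange knob (424,155) is clear of the path.

Call:
move_arm(
  steps=[0,0,0,1,-3,-30,-0.3,0,0,0,0,0,-35,-0.3,0,0,0,0,0,-30,-0.3,0,0,0,0,0,-23,-0.3,0,0,0,0,0,-14,-0.3,0,0,0,0,0,0,-0.3,0,0,0,0,0,0,0.2,0,0,0,0,0,0,1,0,0,0,0,0,0,1,0,0,0,0,0,0,1,0,0,0,0,0,0,1,0,0,0,0,0,0,1,0,0,0,0,0,0,1,0,0,0,0,0,0,1],
  grip_force=8,
)

```text
time: 17.37
position: [0.4571, -0.246, 0.0209]
ee_rot: [3.086, 0.583, 0.002]
contact_force: [0.1, 1.5, 5.8]
grip_width: 0.357
grip_force: 8.0
```

Call:
move_arm(
  steps=[0,0,0,0,0,8,1,0,0,0,0,0,25,1,0,0,0,0,0,35,1,0,0,0,0,0,32,1,0,0,0,4.1,14.6,0,1,0,0,0,8.4,29.5,0,1,0,0,0,8.4,29.5,0,1,0,0,0,8.4,29.5,0,1,0,0,0,8.4,29.5,0,1,0,0,0,8.4,29.5,0,1,0,0,0,8.4,29.5,0,1,0,0,0,8.4,29.5,0,1,0,0,0,8.4,29.5,0,1,0,0,0,8.4,29.5,0,1,0,0,0,8.4,29.5,0,1,0,0,0,8.4,29.5,0,1,0,0,0,8.4,29.5,0,1,0,0,0,4,14.6,0,1,0,0,0,0,0,0,1,0,0,0,0,0,0,1],
)

```text
time: 19.03
position: [0.5649, 0.1377, 0.1195]
ee_rot: [3.086, 0.586, -0.001]
contact_force: [0.6, -0.3, 0.4]
grip_width: 0.354
grip_force: 8.0
```

Run:
```python
from workcell import *
for _ in range(3): read_camera("top")
print(get_obs()["position"])
```

```text
[0.56487784 0.13642654 0.11949958]
```

Call:
move_arm(
  steps=[0,0,0,0,2.5,-20,1,0,0,0,0,0,-28,1,0,0,0,0,0,-20,1,0,0,0,0,0,-12,1,0,0,0,0,0,-6,1,0,0,0,0,0,-2,1,0,0,0,0,0,-1,1,0,0,0,0,0,-1,1,0,0,0,0,0,0,1,0,0,0,0,0,0,1],
)

```text
time: 20.02
position: [0.566, 0.1404, 0.0308]
ee_rot: [3.087, 0.584, 0.003]
contact_force: [0.3, 0.2, -0.5]
grip_width: 0.359
grip_force: 8.0
```

Call:
move_arm(
  steps=[0,0,0,0,0,-0.5,1,0,0,0,0,0,-0.5,1,0,0,0,0,0,0,1,0,0,0,0,0,0,1],
)

```text
time: 20.35
position: [0.5655, 0.1403, 0.029]
ee_rot: [3.087, 0.584, 0.001]
contact_force: [-0.0, -0.4, 0.5]
grip_width: 0.361
grip_force: 8.0
```

Call:
move_arm(
  steps=[0,0,0,0,0,-0.5,1,0,0,0,0,0,-0.5,1,0,0,0,0,0,0,1,0,0,0,0,0,0,1],
)

```text
time: 20.68
position: [0.5656, 0.1403, 0.029]
ee_rot: [-3.087, -0.584, -0.001]
contact_force: [-2.9, 0.2, 7.5]
grip_width: 0.357
grip_force: 8.0
```

Call:
move_arm(
  steps=[0,0,0,0,0,0,0.15,0,0,0,0,0,0,-0.05,0,0,0,0,0,0,-0.05,0,0,0,0,0,0,-0.05,0,0,0,0,0,10,-0.05,0,0,0,0,0,25,-0.05,0,0,0,0,0,35,-0.05,0,0,0,0,0,40,-0.05,0,0,0,-7,-13,10,-0.05,0,0,7,-14,-26.5,0,-0.05,0,0,7,-14,-26.5,0,-0.05,0,0,7,-14,-26.5,0,-0.05,0,0,7,-14,-26.5,0,-0.05,0,0,7,-14,-26.5,0,-0.05,0,0,7,-14,-26.5,0,-0.05,0,0,7,-14,-26.5,0,-0.3,0,0,7,-14,-26.5,0,-0.3,0,0,7,-10,-16,0,-0.3,0,0,7,0,0,0,-0.3],
)

```text
time: 22.27
position: [0.4351, -0.1027, 0.1483]
ee_rot: [2.193, 2.248, -0.001]
contact_force: [0.8, 0.1, -0.3]
grip_width: 0.651
grip_force: 0.0
```

Call:
move_arm(
  steps=[0,0,7,0,0,0,-0.3,0,0,7,0,0,0,-0.3,0,0,1.6,0,0,0,-0.3,0,0,0,0,0,0,-0.3,0,0,0,0,0,0,-0.3],
  grip_force=8,
)

```text
time: 22.68
position: [0.4366, -0.1003, 0.1482]
ee_rot: [1.873, 2.522, 0.0]
contact_force: [0.7, -0.0, 0.5]
grip_width: 0.651
grip_force: 0.0
```

```bash
python3 w.py .5655 .14 .017 .048 top;python3 w.py .5655 .14 .017 .048 side
python3 - <<'E'
from h import *
read_camera("top"); p,T=pose("wrist"); im,d=read_camera("wrist"); P=cloud(p,T,d); cv2.imwrite("pics/w4.png",im[:,:,::-1])
s=cv2.cvtColor(im,cv2.COLOR_RGB2HSV)[...,1]
m=(np.hypot(P[...,0]-.437,P[...,1]+.1015)<.055)&(P[...,2]>.02)&(P[...,2]<.035)&(d>0)
q=P[m]; print(m.sum(),cv2.minAreaRect((q[:,:2]*1000).astype(np.float32)),np.median(q[:,2]))
o=get_obs(); r=R.from_rotvec(o["ee_rot"]).as_matrix(); print(o["position"],"y yaw",np.degrees(np.arctan2(r[1,1],r[0,1])),o["qpos"].round(2),r[2].round(3))
E
```

```text
top 82 [0.5628 0.1393] rms 0.0012 z 0.0481 pos [ 0.4366 -0.1003  0.1481]
side 104 [0.5636 0.1412] rms 0.0014 z 0.0462 pos [ 0.4366 -0.1002  0.148 ]
1407 ((437.661865234375, -101.15731811523438), (34.048824310302734, 80.52479553222656), 17.135684967041016) 0.027872120710073
[ 0.43655713 -0.10021268  0.14778922] y yaw 16.851959862874942 [-0.35 -0.29  2.15 -0.    1.28 -0.64] [-0.  0. -1.]
```

View pics/w4.png

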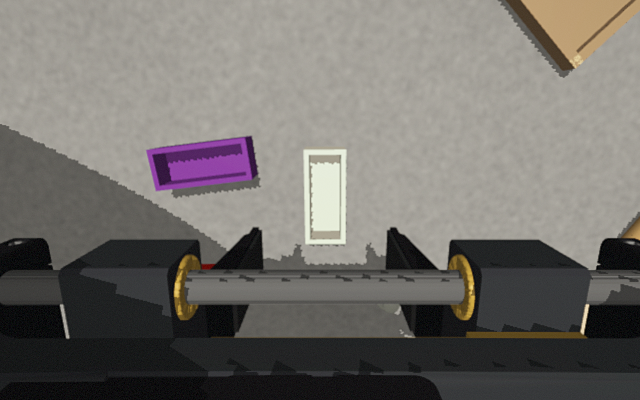

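The white boat (px 325,197) is centred and aligned between the fingers; the purple one (200,163) is clear.

Call:
move_arm(
  steps=[0,0,0,1,-1,-30,-0.3,0,0,0,0,0,-35,-0.3,0,0,0,0,0,-30,-0.3,0,0,0,0,0,-25,-0.3,0,0,0,0,0,-14,-0.3,0,0,0,0,0,0,-0.3,0,0,0,0,0,0,0.2,0,0,0,0,0,0,1,0,0,0,0,0,0,1,0,0,0,0,0,0,1,0,0,0,0,0,0,1,0,0,0,0,0,0,1,0,0,0,0,0,0,1],
  grip_force=10,
)

```text
time: 23.97
position: [0.4384, -0.1016, 0.0149]
ee_rot: [1.87, 2.522, 0.001]
contact_force: [-1.1, -0.2, 6.0]
grip_width: 0.358
grip_force: 10.0
```

Call:
move_arm(
  steps=[0,0,0,0,0,8,1,0,0,0,0,0,25,1,0,0,0,0,0,35,1,0,0,0,0,0,40,1,0,0,0,7.2,13.7,0,1,0,0,5,14.5,27.4,0,1,0,0,5,14.5,27.4,0,1,0,0,5,14.5,27.4,0,1,0,0,5,14.5,27.4,0,1,0,0,5,14.5,27.4,0,1,0,0,5,14.5,27.4,0,1,0,0,5,14.5,27.4,0,1,0,0,5,14.5,27.4,0,1,0,0,5,14.5,27.4,0,1,0,0,0,14.5,27.4,0,1,0,0,0,14.5,27.4,0,1,0,0,0,7.3,13.4,0,1,0,0,0,0,0,0,1,0,0,0,0,0,0,1],
)

```text
time: 25.55
position: [0.6111, 0.2276, 0.1212]
ee_rot: [-0.761, -3.047, 0.002]
contact_force: [-1.1, 0.8, -1.8]
grip_width: 0.356
grip_force: 10.0
```

Run:
```python
from h import *
read_camera("top"); read_camera("top"); p,T=pose("wrist"); im,d=read_camera("wrist"); P=cloud(p,T,d); cv2.imwrite("pics/w5.png",im[:,:,::-1])
o=get_obs(); r=R.from_rotvec(o["ee_rot"]).as_matrix(); print(o["position"],"y yaw",np.degrees(np.arctan2(r[1,1],r[0,1])),o["qpos"].round(2))
```

```text
[0.61087803 0.226195   0.12142211] y yaw 61.82362413559899 [ 0.27  0.2   1.73 -0.    1.22 -0.81]
```

View pics/w5.png

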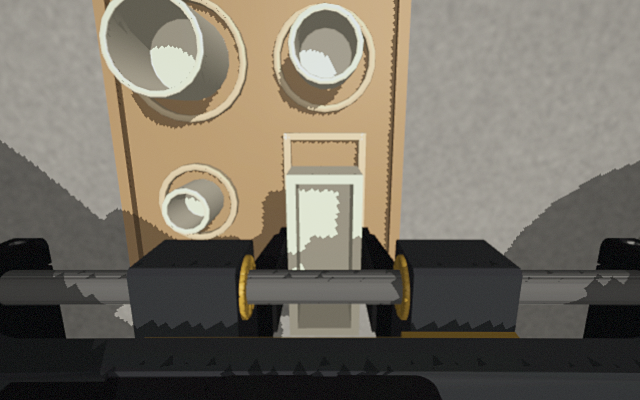

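The boat is aligned over the frame (px 285-365), and the three crucibles stand in their rings. Lower it.

Call:
move_arm(
  steps=[0,0,0,1,1,-20,1,0,0,0,0,0,-30,1,0,0,0,0,0,-22,1,0,0,0,0,0,-12,1,0,0,0,0,0,-6,1,0,0,0,0,0,-3,1,0,0,0,0,0,-2,1,0,0,0,0,0,-1,1,0,0,0,0,0,-1,1,0,0,0,0,0,0,1,0,0,0,0,0,0,1],
)

```text
time: 26.62
position: [0.6131, 0.2284, 0.0256]
ee_rot: [0.763, 3.046, 0.001]
contact_force: [0.6, 0.1, -0.8]
grip_width: 0.356
grip_force: 10.0
```

Call:
move_arm(
  steps=[0,0,0,0,0,-0.5,1,0,0,0,0,0,-0.5,1,0,0,0,0,0,0,1,0,0,0,0,0,0,1],
)

```text
time: 26.95
position: [0.6125, 0.2283, 0.0236]
ee_rot: [-0.763, -3.047, 0.0]
contact_force: [-0.1, 0.5, -0.1]
grip_width: 0.354
grip_force: 10.0
```

Call:
move_arm(
  steps=[0,0,0,0,0,-0.5,1,0,0,0,0,0,-0.5,1,0,0,0,0,0,0,1,0,0,0,0,0,0,1],
)

```text
time: 27.28
position: [0.6126, 0.2283, 0.023]
ee_rot: [0.763, 3.047, 0.0]
contact_force: [-1.6, -0.4, 2.3]
grip_width: 0.362
grip_force: 10.0
```

Call:
move_arm(
  steps=[0,0,0,0,0,-0.5,1,0,0,0,0,0,0,1,0,0,0,0,0,0,1],
)

```text
time: 27.53
position: [0.6126, 0.2283, 0.023]
ee_rot: [-0.763, -3.047, 0.0]
contact_force: [-3.9, 0.6, 4.3]
grip_width: 0.358
grip_force: 10.0
```

In contact: release, rise and step back.

Call:
move_arm(
  steps=[0,0,0,0,0,0,0.15,0,0,0,0,0,0,-0.05,0,0,0,0,0,0,-0.05,0,0,0,0,0,0,-0.05,0,0,0,0,0,10,-0.05,0,0,0,0,0,25,-0.05,0,0,0,0,0,35,-0.05,0,0,0,0,0,40,-0.05,0,0,0,0,0,35,-0.05,0,0,0,0,-30,20,-0.05,0,0,0,0,-35,0,-0.05,0,0,0,0,-35,0,-0.05,0,0,0,0,-35,0,-0.05,0,0,0,0,-35,0,-0.05,0,0,0,0,-35,0,-0.05,0,0,0,0,-35,0,-0.05,0,0,0,0,-35,0,-0.05,0,0,0,0,-35,0,-0.05,0,0,0,0,0,0,-0.05],
)

```text
time: 29.12
position: [0.6124, -0.0872, 0.1881]
ee_rot: [0.771, 3.044, -0.004]
contact_force: [-0.9, 0.4, -0.4]
grip_width: 0.525
grip_force: 0.0
```

```bash
for a in ".472 .188 .03 .068" ".518 .277 .023 .058" ".5655 .14 .017 .048"; do python3 w.py $a side; done
python3 - <<'E'
from h import *
ims=[]
for n in ["top","side"]:
    p,T=pose(n); im,d=read_camera(n); P=cloud(p,T,d)
    m=(np.hypot(P[...,0]-.612,P[...,1]-.228)<.055)&(P[...,2]>.027)&(P[...,2]<.045)&(d>0)
    q=P[m]; print(m.sum(),cv2.minAreaRect((q[:,:2]*1000).astype(np.float32)),np.median(q[:,2]))
    ims.append(im[130:290,150:310] if n=="top" else im[210:370,160:330][:,:160])
cv2.imwrite("pics/f.png",cv2.resize(np.hstack(ims)[:,:,::-1],(800,400)))
E
```

```text
side 240 [0.4699 0.1891] rms 0.0015 z 0.0664 pos [ 0.6125 -0.0846  0.1879]
side 210 [0.5161 0.2775] rms 0.0013 z 0.0569 pos [ 0.6125 -0.0829  0.1878]
side 103 [0.5636 0.1411] rms 0.0013 z 0.0464 pos [ 0.6125 -0.0818  0.1876]
262 ((610.62646484375, 227.20355224609375), (35.542659759521484, 80.19918060302734), 62.31909942626953) 0.03603399746866509
259 ((611.5921630859375, 228.97998046875), (34.05243682861328, 81.73660278320312), 62.66157531738281) 0.034381422174057374
```

View pics/f.png

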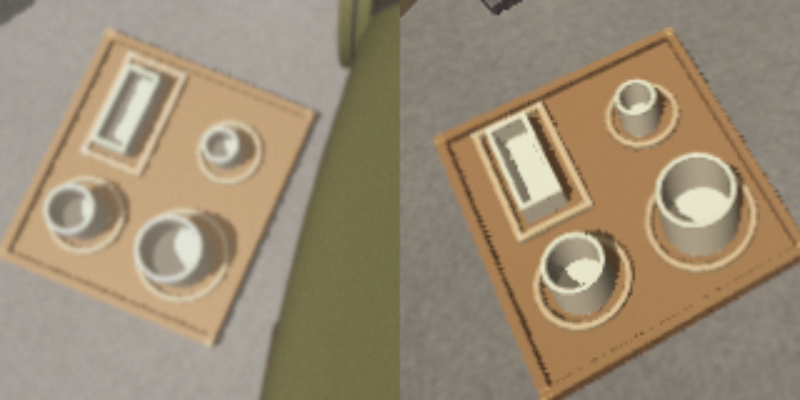

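All four pieces are in their holders at the right heights, and the robot is clear of them. Handing in.

```bash
python3 -c "
from workcell import job_done; print(job_done())"
```

```text
the job is handed in; nothing more can be done
None
```

The job is handed in: the three crucibles stand upright in their matching rings and the white boat lies open side up in its frame, all on the tray floor; the prop, block and coloured look-alikes were not touched.

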